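# Restock the sweet counter's drawer

### The job

Pull the drawer of the wooden chest fully open and restock it: lay every chocolate roll from the tray in a V-notch of its own across the two rails, let it settle into the notch before you let go, and pack both cork-stoppered honey jars and the steel caddy upright, side by side, on the floor of the bay next to the rails. Then push the drawer fully home, and leave everything else on the counter where it is.

Things in the scene. Friction and masses are not known exactly. Their poses are not given: they have to be found in the camera images.
- chest: Wooden counter chest, fixed, 220 deep (x) x 430 wide (y) x 120 mm high, its one drawer facing the robot (-x of the chest). Origin: centre of its underside; z up. Seen from the robot, the left part of the drawer (248 mm wide) holds two notched rails for the rolls, the right part (136 mm) is an open bay. Shut, the drawer has 88 mm of height above its floor.
- drawer (a joint): Opening of the drawer in m: 0 shut, 0.17 fully open; may start up to 0.025 open. It slides along the chest's -x, stays where it is left and needs about 2 to 4 N. Its front is a board 16 mm thick, as wide as the chest, top 118 mm above the table. Inside it is 140 mm deep, floor 20 mm above the table; side, back and partition walls are 8 mm thick and 28 mm above that floor.
- handle (a point): Middle of the drawer's brass bar handle, 90 mm above the table, 35 mm out from the drawer front to its middle. The bar, 11 mm thick, 29 mm clear of the front, runs across the chest (its y) for 120 mm with a post at each end; it can be taken from above with one finger in front and one behind.
- bay (a point): Centre of the bay's floor, in the drawer (moves with it; x and y along the chest's x and y). The bay is 140 mm along x and 136 mm along y, walls 28 mm high, but on its -x side stands the taller drawer front: keep the fingers left and right of a cork. The caddy, its long side along x, fills one half; the jars, one behind the other, the other half.
- notch0 (a point): Where the middle of a roll lies when seated in this V-notch of the two rails: 64.7 mm above the table. Moves with the drawer; x along the notch, z up. V with 45 degree sides, 35 mm wide and 17.5 mm deep; rail tops 57.5 mm above the table. The rails are 18 mm thick, 42 mm in front of and behind this point: a gap of 66 mm between them for the fingers. Notch nearest the bay.
- notch1 (a point): The same for notch 1, 62 mm to the chest's +y of notch 0 (notches lie 62 mm apart).
- notch2 (a point): The same for notch 2, 124 mm to the chest's +y of notch 0 (notches lie 62 mm apart).
- notch3 (a point): The same for notch 3, 186 mm to the chest's +y of notch 0 (notches lie 62 mm apart).
- roll0: Firm chocolate-brown confectionery roll with green filling seen at its ends, a cylinder 35 mm across and 120 mm long, 130 g. It lies on the brown, white-rimmed tray (floor 8 mm and rim 14 mm above the table). Origin: its middle, on the axis; x along its length; it can roll. May be absent.
- roll1: Another such roll, same size. May be absent.
- roll2: Another such roll, same size. May be absent.
- roll3: Another such roll, same size. May be absent.
- jar0: Round amber honey jar, 62 mm across, shoulder 48 mm high, with an upright cork stopper 28 mm across whose top is 76 mm above the jar's underside: take it by the cork. 0.2 to 0.35 kg. Origin: centre of its underside, z up. At first it stands on a marble slab 12 mm thick.
- jar1: A second such honey jar.
- caddy: Flat-sided steel tin, 126 (its x) x 62 (its y) x 48 mm high, with a dark wooden grip on its lid, 60 mm long (along x), 16 mm thick and 28 mm high, top 76 mm above the underside: take it by the grip. 0.24 to 0.4 kg. Origin: centre of its underside, z up. At first it stands on the marble slab.
- tray: The brown, white-rimmed tray for the rolls, 348 x 178 mm, fixed; origin centre of underside. Left or right of the robot.
- slab: The marble slab, 350 x 170 x 12 mm, fixed; origin centre of underside. On the other side.
- shaker: Bystander: steel sugar shaker, 52 mm across, 74 mm high, on the slab among the jars. Origin: centre of its underside.
- bowl: Bystander: white bowl, 100 mm across, 45 mm high, near the robot.
- carton: Bystander: cardboard carton 70 x 100 x 40 mm, near the robot.
- spatula: Bystander: spatula, 200 mm long, lying at the right.
- syrup: Bystander: jar with a white screw lid, 68 mm across, 130 mm high.
- tapeholder: Bystander: tape dispenser, 140 x 60 mm, about 85 mm high.
Not all that is in view belongs to the job. What is shaped like the roll2 but blue or orange is not meant.

How it is judged:
By the outcome, as a careful person would: the job done as asked, in the order asked, and still so for the second after the job is handed in, with the robot touching nothing.
Of roll0, roll1, roll2, roll3 only 2 to 4 are there at a start; the rules pass over those that are not, and their reading is None.
At some moment in a run one of jar0, jar1, caddy may be knocked a few centimetres aside while the robot is not near it.
It also fails if it takes over 210 s, if anything falls off the work surface, if the arm or the gripper's body presses on something with over 40 N, if the wrist force passes 120 N, or if a joint passes its speed limit or range.

### The arm

A 6-joint arm with a two-finger parallel gripper is mounted at the origin on the work surface. World frame = base frame: x ahead of the robot, y to its left, z up, the work surface at z = 0. Lengths are in m, angles in rad, forces in N, time in s.
With the tool pointing down it reaches from about 0.25 to 0.725 m from the base axis. Payload 4 kg.
Tool frame: the origin (TCP) lies on the front face of the gripper's body, between the roots of the fingers; the fingertips stand 73 mm ahead of it and the grasp point (between the pads) lies 54 mm ahead of it; z points along the fingers, y is the line along which they close (so a half turn about z gives the same grasp; the last joint's range is limited). The gripper opens to 85 mm and grips with 20 to 120 N. Pads are 22 mm wide; open, the fingers measure 114 mm over their backs; the gripper's body (76 mm by 85 mm) begins 54 mm behind the grasp point. The pads swing forward as they close: fully open they stand 13 mm farther back than shut.
Start: joints at [1.139, 0.241, 0.005, 1.335, 0, 1.571], TCP at [0.209, 0.454, 0.304] pointing down, gripper open.
Joint ranges: [-2.72, 2.72], [-1.05, 1.87], [-1.09, 1.28], [-1.99, 2.15], [-1.42, 1.44], [-3.14, 3.14]. Speed limits (rad/s): [2.79, 2.79, 3.14, 3.14, 3.14, 3.14].

### API

Orientations are given as a unit quaternion [x, y, z, w].
In Python, from workcell import bot gives the robot as it stands. The module is installed in compiled form; this text tells all that it offers.
- The arm moves only by the tool step_arm, never from a script. Its argument "rows" is a list of rows, each a list of 2 entries, a list of its own where there are three numbers: the shift along the tool's x, y, z in mm, then the turn about the tool's z in degrees. A call has 1 to 12 rows; each row is the pose to reach, as a shift and turn from the pose commanded when the call began, along the tool's axes at that moment; what a row does not reach only later rows make up. A row lasts 1/8 s, in which the tool goes at most 62.5 mm and 10.7 degrees, less where a joint would pass 70% of its speed; a pose out of reach is approached as far as the arm can. A call with a gripper value outside its range is refused whole. "claw" is the gripper's target within -1 to 1 (shut at 1, half-way at 0, fully open at -1), set as the call begins (left out, the last holds). The fingers move at their own pace and stop on an object; the grip force is fixed at half the most. Time passes only in rows, so rows that repeat a pose let the fingers close. It gives the time, the measured TCP pose, the force, the opening and the grip force at its end, in the units of the state.
- bot.get_obs(): the state, without advancing time (a new reading comes with each control period).
- bot.camera(name): name is "scene" or "top" or "wrist"; returns (picture, depth): 420x560x3 uint8, red, green, blue; 420x560 float32, m along the optical axis (not along the pixel's ray), 0 where there is no reading.
- bot.camera_params(name): a dict with "fx", "fy", "cx", "cy" (pixels), "pose" (4x4, takes a point from camera to world coordinates). Camera axes: x right, y up, looking along -z (the intrinsics and any distortion apply to the point x, -y, -z); pixel columns grow to the right and rows downward; lengths in m; the calibration is good to about 2 mm. A picture is of the moment at which its call begins: read the wrist's pose just before it. camera_params takes no time and is no camera call; for the wrist camera it gives the pose at the moment of the call.
- bot.job_done(): hands the job in; it is judged then, once.
Trained networks look in the newest picture that a camera, given by its name, has taken for a name from the list of things; names that differ only in an ending like _2 or _b are one class to them, and where a whole thing is asked for, a point or a joint stands for the part that bears it (a point fixed in the world has none). Each returns a list of dicts, best first, with "score" (0 to 1); they miss things now and then, are a little off and sometimes report something else, mostly with a low value. They report only what shows in the picture. A call takes as long as a camera call. They do not tell look-alikes from the thing itself.
- bot.trace(target, camera): "pixels" (420x560 bool, what is visible of it) and "uv" ([column, row] in pixels, amid what is visible of it).
The state is a dict: "clock": time; "joint_pos": joint angles; "joint_vel": joint speeds; "tau": joint torques, N m; "eef_pos": TCP position; "tool_rot": TCP orientation; "ft_force": force on the tool from outside, world axes, zero at the start; "ft_torque": the same for the moment, N m; "grip_width": finger opening in m; "grasp_force": force on a finger pad.
Only numpy, scipy, OpenCV 4.12 (cv2) and the standard library are available. Lean on these libraries where they do the work, as an engineer would, in place of code of your own. Each camera call takes 0.05 s, during which the arm holds its last target. There are 200 camera calls.

## Working session

There is one attempt and no reset: what is moved stays moved. The work goes in short steps, Python scripts to look and compute and a tool call to move; the robot and the scene stay as the last step left them, time stands still between calls to the robot, and variables do not carry over. Pictures are saved under pics/ and viewed, at most 14 in all, crops included, and the job is handed in when it is done.

Besides the shell and the picture viewer there is one more tool, called after "Request:" in YAML: its name, and indented under it one key for each argument. step_arm: Moves the arm, as the interface text tells. Its arguments: {"type":"object","properties":{"rows":{"type":"array"},"claw":{"type":"number"}},"required":["rows"]}

```bash
mkdir -p pics
cat > h.py <<'E'
import numpy as np, cv2
from workcell import bot
def cam(name):
    p=bot.camera_params(name); im,d=bot.camera(name); return im,d,p
def pts(d,p):
    v,u=np.mgrid[:d.shape[0],:d.shape[1]]
    P=np.stack([(u-p['cx'])/p['fx']*d,-(v-p['cy'])/p['fy']*d,-d],-1)
    T=np.array(p['pose']); W=P@T[:3,:3].T+T[:3,3]; W[d<=0]=np.nan; return W
def save(n,im): cv2.imwrite('pics/'+n,cv2.cvtColor(im,cv2.COLOR_RGB2BGR))
E
python3 - <<'E'
from h import *
o=bot.get_obs(); print({k:np.round(v,3) for k,v in o.items()})
im,d,p=cam('top'); save('top0.png',im); print(p)
im2,d2,p2=cam('scene'); save('scene0.png',im2);print(p2)
E
```

```text
{'clock': np.float64(0.0), 'joint_pos': array([1.139, 0.241, 0.004, 1.335, 0.   , 1.571]), 'joint_vel': array([ 0.002,  0.001, -0.   , -0.002,  0.002, -0.002]), 'tau': array([ 1.0000e-03, -3.7232e+01,  2.5241e+01,  1.7000e-02,  0.0000e+00,
       -0.0000e+00]), 'eef_pos': array([0.209, 0.454, 0.303]), 'tool_rot': array([ 0.214,  0.977, -0.001, -0.   ]), 'ft_force': array([-0.16 , -0.058,  0.253]), 'ft_torque': array([-0.009, -0.051,  0.03 ]), 'grasp_force': np.float64(0.0), 'grip_width': np.float64(0.085)}
{'fx': 544.0034969506822, 'fy': 544.0034969506822, 'cx': 272.2867275172775, 'cy': 204.8011865179383, 'pose': array([[-2.86491848e-02,  9.94202928e-01, -1.03632826e-01,
         3.16478305e-01],
       [-9.99588710e-01, -2.83621162e-02,  4.24289066e-03,
         5.50136674e-02],
       [ 1.27904806e-03,  1.03711758e-01,  9.94606573e-01,
         1.93414876e+00],
       [ 0.00000000e+00,  0.00000000e+00,  0.00000000e+00,
         1.00000000e+00]])}
{'fx': 403.5231561722363, 'fy': 403.5231561722363, 'cx': 276.28777028272395, 'cy': 209.03062216692962, 'pose': array([[-0.34923768, -0.77360917,  0.52873613,  1.15921195],
       [ 0.93692807, -0.29678684,  0.18461679,  0.28146681],
       [ 0.01410069,  0.55986287,  0.82846529,  1.12437237],
       [ 0.        ,  0.        ,  0.        ,  1.        ]])}
```

View pics/top0.png

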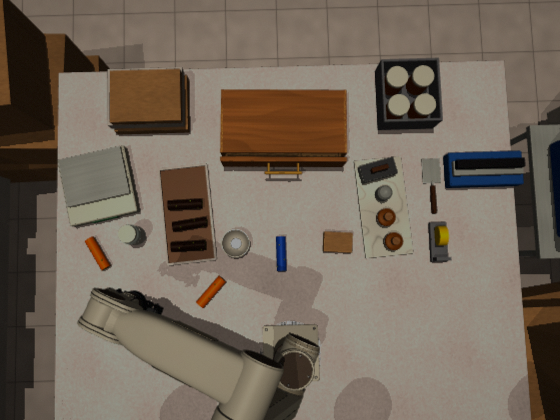

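View pics/scene0.png

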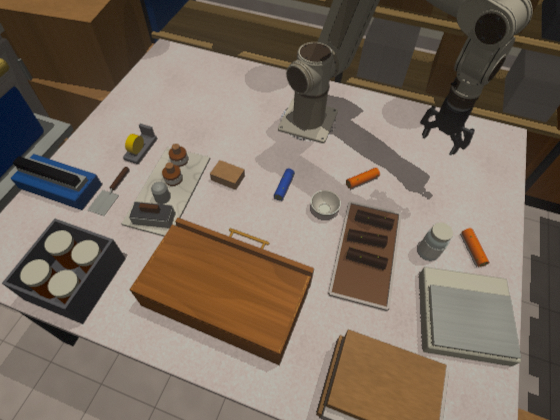

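The top picture shows three brown rolls on the tray at about (185,204), (190,224) and (188,245). Orange rods at (97,253) and (210,291) and a blue one at (281,253) are decoys. The caddy is at (378,170), the shaker at (384,192), jars at (386,217) and (394,241), and the handle at (283,172). Next I'll measure these.

```bash
cat >> h.py <<'E'
def seg(name,camn,W,n=1,zmin=None):
    out=[]
    for r in bot.trace(name,camn)[:n]:
        m=r['pixels']; w=W[m]; w=w[~np.isnan(w[:,0])]
        if zmin is not None: w=w[w[:,2]>zmin]
        if len(w)<5: continue
        (cx,cy),(a,b),t=cv2.minAreaRect((w[:,:2]*1000).astype(np.float32))
        out.append((name,round(float(r['score']),2),np.round(r['uv']).astype(int).tolist(),'rect',[round(float(q)) for q in (cx,cy,a,b,t)],'med',np.round(np.nanmedian(w,0)*1000).tolist(),'ztop',round(float(np.percentile(w[:,2],95))*1000)))
    return out
E
python3 - <<'E'
from h import *
im,d,p=cam('top'); W=pts(d,p)
for n,k in [('roll0',7),('jar0',4),('caddy',2),('chest',1),('drawer',1),('handle',1),('tray',1),('slab',1),('shaker',1),('bowl',1),('carton',1),('spatula',1),('syrup',2),('tapeholder',1)]:
    for r in seg(n,'top',W,k): print(*r)
c=np.vstack([im[190:260,150:230],im[190:260,350:430]]);c=np.hstack([im[190:260,155:225],im[150:260,345:430][:70],im[180:250,350:430]])
save('crop0.png',cv2.resize(c,None,fx=3.3,fy=3.3,interpolation=cv2.INTER_CUBIC))
E
```

```text
roll0 0.85 [102, 250] rect [365, 664, 117, 34, 29] med [367.0, 663.0, 33.0] ztop 42
roll0 0.76 [189, 244] rect [383, 344, 36, 120, 2] med [381.0, 344.0, 41.0] ztop 50
roll0 0.75 [282, 253] rect [345, 21, 28, 111, 89] med [345.0, 21.0, 34.0] ztop 42
roll0 0.73 [188, 203] rect [529, 357, 37, 127, 1] med [526.0, 354.0, 40.0] ztop 49
roll0 0.68 [192, 225] rect [456, 338, 34, 118, 7] med [456.0, 339.0, 41.0] ztop 49
roll0 0.59 [213, 293] rect [219, 270, 36, 127, 47] med [221.0, 268.0, 32.0] ztop 40
jar0 0.59 [392, 244] rect [375, -368, 65, 62, 20] med [375.0, -364.0, 61.0] ztop 90
jar0 0.51 [383, 219] rect [459, -346, 58, 59, 9] med [457.0, -342.0, 62.0] ztop 91
caddy 0.73 [375, 172] rect [628, -325, 63, 126, 14] med [623.0, -321.0, 61.0] ztop 89
chest 0.9 [282, 128] rect [761, 0, 447, 292, 87] med [767.0, 3.0, 120.0] ztop 128
drawer 0.61 [284, 160] rect [657, 12, 438, 87, 90] med [660.0, 5.0, 87.0] ztop 123
handle 0.94 [284, 160] rect [657, 10, 435, 87, 90] med [660.0, 4.0, 87.0] ztop 123
tray 0.77 [187, 210] rect [497, 353, 353, 182, 5] med [507.0, 352.0, 10.0] ztop 19
slab 0.94 [383, 208] rect [501, -348, 354, 180, 4] med [485.0, -337.0, 13.0] ztop 22
shaker 0.62 [191, 200] rect [529, 353, 118, 37, 88] med [527.0, 352.0, 40.0] ztop 49
bowl 0.8 [239, 241] rect [388, 182, 102, 96, 25] med [387.0, 182.0, 20.0] ztop 47
carton 0.88 [337, 243] rect [378, -177, 104, 70, 88] med [378.0, -174.0, 40.0] ztop 49
spatula 0.95 [431, 174] rect [574, -526, 68, 201, 90] med [610.0, -525.0, 6.0] ztop 23
syrup 0.69 [433, 174] rect [574, -525, 71, 201, 90] med [613.0, -526.0, 6.0] ztop 23
syrup 0.57 [131, 233] rect [424, 528, 64, 64, 51] med [421.0, 519.0, 125.0] ztop 136
tapeholder 0.64 [438, 244] rect [372, -533, 62, 134, 89] med [373.0, -523.0, 25.0] ztop 85
```

View pics/crop0.png

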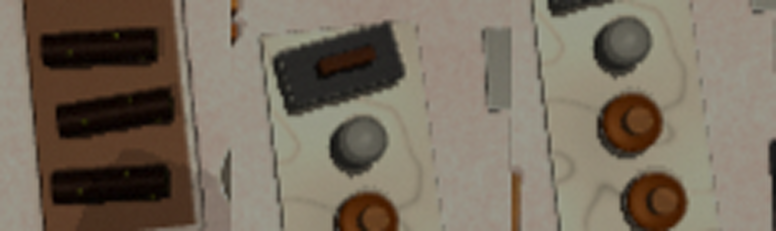

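Crop check: the three brown rolls on the tray, the tin with the dark wooden grip, and the two amber corked jars fit the description. The orange and blue rods do not. Now the chest yaw and the handle.

Run:
```python
from h import *
im,d,p=cam('top'); W=pts(d,p); X,Y,Z=W[...,0],W[...,1],W[...,2]
def rect(m,t):
    w=W[m]; r=cv2.minAreaRect((w[:,:2]*1000).astype(np.float32)); print(t,m.sum(),np.round(r[0],1),np.round(r[1],1),round(r[2],1), 'med',np.round(np.median(w,0),4))
h=(X>.57)&(X<.66)&(abs(Y)<.12)&(Z>.06)&(Z<.105); rect(h,'handle')
print(np.round([X[h].min(),X[h].max()],3))
top=(X>.6)&(X<1.0)&(abs(Y)<.3)&(Z>.105)&(Z<.135)
n,l,s,c=cv2.connectedComponentsWithStats(top.astype(np.uint8))
for i in range(1,n):
    if s[i][4]>50: rect(l==i,'top%d'%i); m=l==i; f=np.polyfit(Y[m],X[m],1)
for y0 in (-.18,-.1,0,.1,.18):
    b=(abs(Y-y0)<.012)&(X>.56)&(X<.74); o=np.argsort(X[b]); print(y0,[(round(x*1000),round(z*1000)) for x,z in zip(X[b][o][::5],Z[b][o][::5]) if z>.02])
```

```text
handle 300 [6.358e+02 3.000e-01] [239.6  42. ] 88.4 med [0.6506 0.004  0.0921]
[0.614 0.66 ]
top1 7983 [793.8   0.8] [431.3 225.4] 88.2 med [0.7925 0.0021 0.1204]
top2 670 [663.2   6.7] [428.2  19.9] 88.1 med [0.6616 0.0198 0.1175]
-0.18 [(647, 87), (648, 23), (648, 23), (649, 80), (649, 38), (649, 114), (649, 76), (650, 35), (650, 71), (650, 125), (652, 118), (655, 121), (658, 122), (661, 109), (662, 116), (679, 120), (680, 130), (682, 121), (685, 21), (686, 32), (687, 117), (688, 124), (689, 122), (691, 44), (692, 21), (694, 113), (695, 21), (696, 122), (698, 113), (700, 117), (702, 123), (705, 127), (707, 120), (709, 123), (711, 118), (714, 119), (717, 120), (719, 108), (721, 119), (724, 119), (726, 124), (729, 112), (731, 119), (733, 109), (735, 116), (738, 116)]
-0.1 [(650, 82), (650, 42), (651, 100), (651, 77), (651, 79), (652, 94), (652, 53), (654, 119), (657, 121), (659, 110), (662, 115), (664, 117), (681, 122), (683, 128), (685, 117), (687, 124), (690, 113), (691, 124), (693, 112), (694, 123), (695, 120), (697, 25), (698, 20), (701, 123), (705, 121), (707, 114), (708, 127), 
[... 961 characters left out ...]
697, 123), (698, 132), (700, 40), (702, 116), (704, 121), (707, 122), (710, 124), (712, 117), (715, 118), (717, 122), (719, 115), (722, 119), (725, 119), (727, 127), (729, 118), (732, 121), (733, 114), (736, 117), (738, 123)]
0.18 [(660, 54), (661, 70), (661, 67), (661, 122), (661, 83), (662, 21), (662, 42), (663, 114), (665, 122), (667, 111), (670, 112), (672, 106), (675, 122), (677, 115), (691, 114), (692, 124), (693, 120), (695, 123), (696, 51), (696, 52), (697, 43), (699, 56), (699, 53), (701, 113), (703, 121), (705, 124), (707, 117), (709, 122), (714, 118), (715, 113), (718, 114), (720, 119), (723, 110), (723, 121), (727, 121), (730, 122), (731, 118), (735, 118), (736, 111), (738, 119)]
```

```bash
cat >> h.py <<'E'
from scipy.spatial.transform import Rotation as R
def plan(x,y,z,yaw=None,grasp=True):
    """target of the grasp point (or TCP) in mm, world yaw (deg) of closing line -> row in tool axes"""
    o=bot.get_obs(); M=R.from_quat(o['tool_rot']).as_matrix()
    t=np.array([x,y,z+(54 if grasp else 0)])/1000.
    s=M.T@(t-o['eef_pos'])*1000; psi=np.degrees(np.arctan2(M[1,1],M[0,1]))
    out=[np.round(s,1).tolist()]
    if yaw is not None: out.append([round(float((-(yaw-psi)+90)%180-90),1)])
    print('row',out,'psi',round(psi,1),'j6',round(float(o['joint_pos'][5]),2),'j1',round(float(o['joint_pos'][0]),2))
E
python3 -c "
from h import *
plan(620,6.5,190,-1.9)"
```

```text
row [[-560.4, -234.6, 59.9], [67.2]] psi 65.3 j6 1.57 j1 1.14
```

Request:
step_arm:
  rows:
    - [[-560,-235,60],67.2]
    - [[-560,-235,60],67.2]
    - [[-560,-235,60],67.2]
    - [[-560,-235,60],67.2]
    - [[-560,-235,60],67.2]
    - [[-560,-235,60],67.2]
    - [[-560,-235,60],67.2]
    - [[-560,-235,60],67.2]
    - [[-560,-235,60],67.2]
    - [[-560,-235,60],67.2]
    - [[-560,-235,60],67.2]
    - [[-560,-235,60],67.2]
  claw: 0.4

```text
clock: 2.4
eef_pos: [0.6191, 0.0064, 0.2435]
tool_rot: [0.719, 0.695, -0.0, -0.001]
ft_force: [0.4, -0.0, -0.3]
grip_width: 0.0257
grasp_force: 0.0
```

Run:
```python
from h import *
im,d,p=cam('wrist'); save('w1.png',im); W=pts(d,p); X,Y,Z=W[...,0],W[...,1],W[...,2]
plan(620,6.5,90,-1.9); print(bot.get_obs()['eef_pos'],bot.get_obs()['grip_width'])
for n in ('handle',): print(seg(n,'wrist',W,2))
h=(X>.59)&(X<.645)&(abs(Y)<.1)&(Z>.075)&(Z<.105)
print(h.sum(),np.nanmedian(W[h],0),cv2.minAreaRect((W[h][:,:2]*1000).astype(np.float32)) if h.sum()>5 else 0)
```

```text
row [[-0.4, 1.2, 99.9], [-0.0]] psi -1.9 j6 1.62 j1 0.01
[0.61893038 0.00695194 0.24385838] 0.025727045342980908
[('handle', 0.72, [350, 143], 'rect', [660, -8, 333, 101, 88], 'med', [659.0, 53.0, 94.0], 'ztop', 119), ('handle', 0.64, [6, 10], 'rect', [419, 152, 22, 7, 49], 'med', [421.0, 155.0, 32.0], 'ztop', 43)]
3621 [0.61977843 0.01927976 0.0946336 ] ((627.7733154296875, 8.5155029296875), (129.51882934570312, 29.982702255249023), 87.64985656738281)
```

View pics/w1.png

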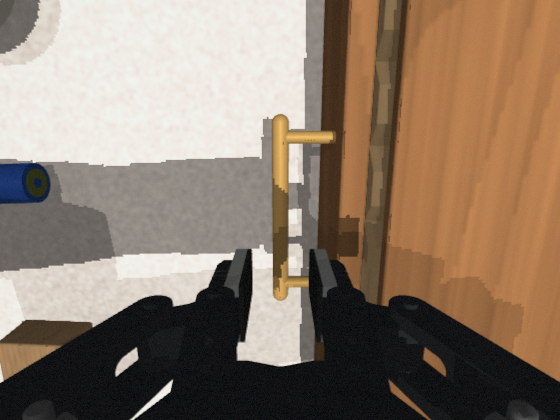

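Wrist view: the bar runs vertically at column 281, centred between the fingers, whose tips are at columns 240 and 322. The gap to the board looks enough. Descending.

Request:
step_arm:
  rows:
    - [[0,1,40],0]
    - [[0,1,80],0]
    - [[0,1,100],0]
    - [[0,1,100],0]
    - [[0,1,100],0]

```text
clock: 3.12
eef_pos: [0.6211, 0.0077, 0.1461]
tool_rot: [0.718, 0.696, 0.002, 0.001]
ft_force: [-0.5, 1.8, 5.9]
grip_width: 0.0257
grasp_force: 2.9
```

Request:
step_arm:
  rows:
    - [[0,0,0],0]
    - [[0,0,0],0]
    - [[0,0,0],0]
    - [[0,0,0],0]
    - [[0,0,0],0]
  claw: 1

```text
clock: 3.75
eef_pos: [0.6212, 0.0074, 0.1456]
tool_rot: [0.719, 0.696, 0.001, 0.001]
ft_force: [-0.1, 1.8, 6.4]
grip_width: 0.0086
grasp_force: 58.5
```

Request:
step_arm:
  rows:
    - [[0,-15,0],0]
    - [[0,-35,0],0]
    - [[0,-60,0],0]
    - [[0,-85,0],0]
    - [[0,-110,0],0]
    - [[0,-130,0],0]
    - [[0,-142,0],0]
    - [[0,-150,0],0]
    - [[0,-150,0],0]

```text
clock: 4.88
eef_pos: [0.4705, 0.0124, 0.1455]
tool_rot: [0.718, 0.696, 0.001, 0.0]
ft_force: [-1.6, 2.0, 10.8]
grip_width: 0.0087
grasp_force: 60.7
```

Request:
step_arm:
  rows:
    - [[0,-3,0],0]
    - [[0,-6,0],0]
    - [[0,-9,0],0]
    - [[0,-12,0],0]
    - [[0,-12,0],0]

```text
clock: 5.5
eef_pos: [0.4617, 0.0127, 0.1455]
tool_rot: [0.719, 0.695, 0.004, 0.002]
ft_force: [6.6, 2.4, 2.2]
grip_width: 0.0086
grasp_force: 59.8
```

Request:
step_arm:
  rows:
    - [[0,2,0],0]
    - [[0,2,0],0]
    - [[0,2,0],0]
  claw: 0.4

```text
clock: 5.88
eef_pos: [0.4608, 0.0124, 0.1448]
tool_rot: [0.719, 0.695, 0.001, 0.0]
ft_force: [-0.5, 0.8, 7.5]
grip_width: 0.0255
grasp_force: 0.7
```

Request:
step_arm:
  rows:
    - [[0,0,-40],0]
    - [[0,0,-100],0]
    - [[0,0,-160],0]
    - [[0,0,-200],0]
    - [[0,50,-200],0]
    - [[0,50,-200],0]
    - [[0,50,-200],0]
  claw: -1

```text
clock: 6.75
eef_pos: [0.5095, 0.0102, 0.3426]
tool_rot: [0.719, 0.695, -0.001, -0.001]
ft_force: [-0.6, 0.4, -0.2]
grip_width: 0.0855
grasp_force: 0.0
```

Run:
```python
from h import *
im,d,p=cam('wrist'); save('w2.png',im); W=pts(d,p); np.save('w2.npy',W); np.save('w2d.npy',d)
it,dt,pt=cam('top'); Wt=pts(dt,pt); save('top1.png',it); np.save('t1.npy',Wt)
for n,k in [('notch0',1),('bay',1),('handle',1)]:
    for r in seg(n,'wrist',W,k)+seg(n,'top',Wt,k): print(*r)
print(bot.get_obs()['eef_pos'])
X,Y,Z=Wt[...,0],Wt[...,1],Wt[...,2]
h=(X>.45)&(X<.475)&(abs(Y-.01)<.06)&(Z>.08)&(Z<.105); print('handle',np.median(Wt[h],0))
m=(X>.485)&(X<.53)&(abs(Y)<.25)&(Z>.105); print('front top',cv2.minAreaRect((Wt[m][:,:2]*1000).astype(np.float32)))
```

```text
notch0 0.76 [343, 154] rect [564, -21, 421, 238, 88] med [580.0, 33.0, 22.0] ztop 118
notch0 0.85 [261, 183] rect [567, 6, 429, 210, 86] med [582.0, 80.0, 27.0] ztop 119
bay 0.88 [348, 156] rect [571, -22, 420, 223, 88] med [580.0, 34.0, 23.0] ztop 118
bay 0.85 [262, 187] rect [567, 8, 425, 199, 88] med [583.0, 78.0, 27.0] ztop 120
handle 0.63 [343, 152] rect [564, -22, 424, 237, 88] med [580.0, 34.0, 23.0] ztop 118
handle 0.63 [262, 185] rect [568, 1, 435, 211, 86] med [583.0, 77.0, 27.0] ztop 119
[0.51019242 0.00999814 0.34419608]
handle [0.4703995  0.05953346 0.09512866]
front top ((507.3769226074219, 9.29608154296875), (427.68988037109375, 44.70983123779297), 89.9327621459961)
```

View pics/w2.png

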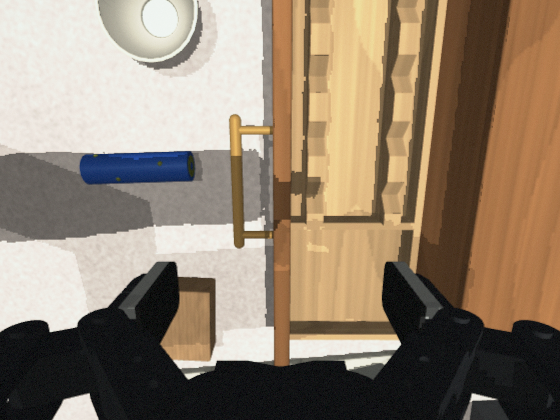

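The drawer is open: rails at columns 317 and 405, the partition at row 220, the bay below it. Now I'll fit notch and bay positions from the depth.

Run:
```python
from h import *
for f in ('w2.npy','t1.npy'):
    W=np.load(f); X,Y,Z=[W[...,i] for i in range(3)]
    w=W[~np.isnan(X)&(X>.44)&(X<.75)&(abs(Y)<.25)]
    a=np.radians(-1.9); c0=np.array([.5,0.01])
    # chest coords
    q=w[:,:2]-c0; cx=q[:,0]*np.cos(a)+q[:,1]*np.sin(a); cy=-q[:,0]*np.sin(a)+q[:,1]*np.cos(a); z=w[:,2]
    print(f)
    m=(cx>-.03)&(cx<.05)&(z>.108); print('board', np.percentile(cx[m],[2,50,98]),np.percentile(cy[m],[1,99]))
    b=np.arange(0,.2,.004); r=(cy>-.03)&(cy<.19)
    print('x profile (frac z 50-62)',[(int(1000*u),round(float(((z>.048)&(z<.065)&r&(abs(cx-u)<.002)).sum()/max(1,(r&(abs(cx-u)<.002)).sum())),1)) for u in b])
    rail=((cx>.02)&(cx<.14))&(z>.037)&(z<.07)
    hs=[]
    for u in np.arange(-.09,.2,.005):
        s=rail&(abs(cy-u)<.0025); hs.append((int(round(u*1000)),int(s.sum()),round(float(np.median(z[s])*1000)) if s.sum() else 0))
    print(hs)
    pw=(z>.04)&(z<.056)&(cx>.085)&(cx<.11)&(cy<.0); print('partition/walls cy',np.histogram(cy[pw],bins=np.arange(-.22,.0,.004)))
```

```text
w2.npy
board [-0.02747737  0.00943555  0.04701097] [-0.15906741  0.14251346]
x profile (frac z 50-62) [(0, 0.0), (4, 0.0), (8, 0.0), (12, 0.0), (16, 0.0), (20, 0.0), (24, 0.0), (28, 0.0), (32, 0.0), (36, 0.1), (40, 0.3), (44, 0.3), (48, 0.4), (52, 0.2), (56, 0.0), (60, 0.0), (64, 0.0), (68, 0.0), (72, 0.0), (76, 0.0), (80, 0.0), (84, 0.0), (88, 0.0), (92, 0.0), (96, 0.0), (100, 0.0), (104, 0.0), (108, 0.0), (112, 0.0), (116, 0.0), (120, 0.2), (124, 0.7), (128, 0.7), (132, 0.7), (136, 0.7), (140, 0.7), (144, 0.0), (148, 0.0), (152, 0.0), (156, 0.1), (160, 0.6), (164, 0.6), (168, 0.0), (172, 0.0), (176, 0.0), (180, 0.0), (184, 0.0), (188, 0.0), (192, 0.0), (196, 0.0)]
[(-90, 0, 0), (-85, 0, 0), (-80, 0, 0), (-75, 0, 0), (-70, 0, 0), (-65, 0, 0), (-60, 1, 47), (-55, 438, 48), (-50, 486, 48), (-45, 170, 57), (-40, 185, 58), (-35, 198, 56), (-30, 213, 51), (-25, 184, 46), (-20, 169, 42), (-15, 138, 44), (-10, 121, 49), (-5, 162, 53), (0, 168, 57), (5, 201, 57), (10, 199, 58), (15, 188, 57), (20, 199, 58), (25, 208, 57), (30, 234, 53), (35, 190, 48), (40, 183, 43), (45, 180, 42), (50, 154,
[... 2756 characters left out ...]
49)]
partition/walls cy (array([0, 0, 0, 0, 8, 9, 3, 0, 0, 0, 0, 0, 0, 0, 0, 0, 0, 0, 0, 0, 0, 0,
       0, 0, 0, 0, 0, 0, 0, 0, 0, 0, 0, 0, 0, 0, 0, 0, 0, 0, 0, 0, 0, 0,
       0, 0, 0, 0, 0, 0, 0, 0, 0, 0]), array([-0.22 , -0.216, -0.212, -0.208, -0.204, -0.2  , -0.196, -0.192,
       -0.188, -0.184, -0.18 , -0.176, -0.172, -0.168, -0.164, -0.16 ,
       -0.156, -0.152, -0.148, -0.144, -0.14 , -0.136, -0.132, -0.128,
       -0.124, -0.12 , -0.116, -0.112, -0.108, -0.104, -0.1  , -0.096,
       -0.092, -0.088, -0.084, -0.08 , -0.076, -0.072, -0.068, -0.064,
       -0.06 , -0.056, -0.052, -0.048, -0.044, -0.04 , -0.036, -0.032,
       -0.028, -0.024, -0.02 , -0.016, -0.012, -0.008, -0.004]))
```

```bash
cat >> h.py <<'E'
def L(lx,ly,a=np.radians(-1.9)): return 500+lx*np.cos(a)-ly*np.sin(a), 10+lx*np.sin(a)+ly*np.cos(a)
NOTCH=[L(89,-19+62*k) for k in range(4)]; BAY=L(89,-126)
E
python3 -c "
from h import *
print(np.round(NOTCH,1),np.round(BAY,1))
plan(456,295,300,2,False)"
```

```text
[[588.3 -11.9]
 [590.4  50. ]
 [592.4 112. ]
 [594.5 174. ]] [ 584.8 -118.9]
row [[283.0, -63.8, 44.2], [-3.9]] psi -1.9 j6 1.62 j1 0.02
```

Request:
step_arm:
  rows:
    - [[283,-64,44],-3.9]
    - [[283,-64,44],-3.9]
    - [[283,-64,44],-3.9]
    - [[283,-64,44],-3.9]
    - [[283,-64,44],-3.9]
    - [[283,-64,44],-3.9]
    - [[283,-64,44],-3.9]
  claw: -0.4

```text
clock: 8.02
eef_pos: [0.4561, 0.2947, 0.3]
tool_rot: [0.695, 0.719, -0.0, 0.0]
ft_force: [-0.7, -0.3, 0.1]
grip_width: 0.0597
grasp_force: 0.0
```

```bash
cat >> h.py <<'E'
def rolls(W,rgb,box):
    """brown rolls lying on the tray, by height above it"""
    X,Y,Z=[W[...,i] for i in range(3)]; x0,x1,y0,y1=box
    m=(X>x0)&(X<x1)&(Y>y0)&(Y<y1)&(Z>.030)&(Z<.055)
    m=cv2.morphologyEx(m.astype(np.uint8),cv2.MORPH_OPEN,np.ones((3,3)))
    n,l,s,c=cv2.connectedComponentsWithStats(m)
    for i in range(1,n):
        if s[i][4]<150: continue
        w=W[l==i]; (cx,cy),sz,_=cv2.minAreaRect((w[:,:2]*1000).astype(np.float32))
        ctr=w[:,:2].mean(0); u=np.linalg.svd(w[:,:2]-ctr,full_matrices=False)[2][0]
        psi=(np.degrees(np.arctan2(u[1],u[0]))-90+90)%180-90
        top=w[w[:,2]>np.percentile(w[:,2],60)]
        print('roll px',np.round(c[i]).astype(int),'rect',round(cx,1),round(cy,1),np.round(sz),'ridge',np.round(top.mean(0)*1000,1),'closing yaw',round(psi,1),'rgb',np.round(rgb[l==i].mean(0)))
E
python3 - <<'E'
from h import *
im,d,p=cam('wrist'); save('w3.png',im); W=pts(d,p)
rolls(W,im,(.3,.7,.23,.46)); print(bot.get_obs()['eef_pos'])
E
```

```text
roll px [357 118] rect 526.5 356.3 [ 34. 120.] ridge [526.4 359.7  43. ] closing yaw 1.7 rgb [49. 33. 23.]
roll px [205 123] rect 380.7 347.1 [ 34. 120.] ridge [380.5 351.   43.1] closing yaw 2.2 rgb [40. 27. 19.]
roll px [282 132] rect 456.2 341.3 [ 34. 120.] ridge [455.6 345.   43. ] closing yaw 7.9 rgb [44. 29. 21.]
[0.45635411 0.29423599 0.30017809]
```

View pics/w3.png

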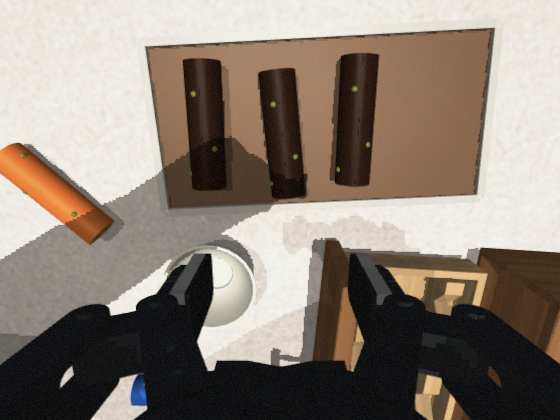

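The three brown rolls show at (357,118), (205,123) and (282,132). Poses are measured. I'll take the one at x=526 first.

```bash
python3 -c "
from h import *
plan(526.5,356.3,31,1.7)"
```

```text
row [[59.8, 72.1, 215.2], [0.2]] psi 1.9 j6 2.11 j1 0.57
```

Request:
step_arm:
  rows:
    - [[60,72,60],0]
    - [[60,72,90],0]
    - [[60,72,130],0]
    - [[60,72,170],0]
    - [[60,72,195],0]
    - [[60,72,210],0]
    - [[60,72,215],0]
    - [[60,72,215],0]

```text
clock: 9.07
eef_pos: [0.5268, 0.3573, 0.0858]
tool_rot: [0.695, 0.719, 0.001, 0.0]
ft_force: [0.3, -0.6, 0.9]
grip_width: 0.0594
grasp_force: 0.0
```

Request:
step_arm:
  rows:
    - [[0,0,0],0]
    - [[0,0,0],0]
    - [[0,0,0],0]
    - [[0,0,0],0]
    - [[0,0,0],0]
  claw: 1

```text
clock: 9.7
eef_pos: [0.5267, 0.358, 0.0866]
tool_rot: [0.695, 0.719, 0.001, 0.0]
ft_force: [-1.0, -1.4, 5.6]
grip_width: 0.033
grasp_force: 60.1
```

Request:
step_arm:
  rows:
    - [[0,0,-20],0]
    - [[0,0,-60],0]
    - [[0,0,-120],0]
    - [[0,0,-150],0]
    - [[0,0,-150],0]

```text
clock: 10.32
eef_pos: [0.5273, 0.3584, 0.2383]
tool_rot: [0.695, 0.719, 0.003, 0.001]
ft_force: [-0.1, 0.3, -1.5]
grip_width: 0.0328
grasp_force: 59.8
```

```bash
python3 -c "
from h import *
plan(594.5,174,140,88.1);plan(594.5,174,70,88.1)"
```

```text
row [[-186.8, 60.5, 44.0], [-86.1]] psi 2.0 j6 2.13 j1 0.6
row [[-187.0, 60.1, 114.0], [-86.1]] psi 2.0 j6 2.13 j1 0.6
```

Request:
step_arm:
  rows:
    - [[-187,60,0],-86]
    - [[-187,60,0],-86]
    - [[-187,60,0],-86]
    - [[-187,60,0],-86]
    - [[-187,60,0],-86]
    - [[-187,60,0],-86]
    - [[-187,60,0],-86]
    - [[-187,60,0],-86]
    - [[-187,60,0],-86]
    - [[-187,60,0],-86]

```text
clock: 11.58
eef_pos: [0.5919, 0.1725, 0.2335]
tool_rot: [0.019, 1.0, -0.0, -0.001]
ft_force: [-0.2, -0.2, -1.7]
grip_width: 0.0331
grasp_force: 59.9
```

```bash
python3 -c "
from h import *
plan(594.5,174,70,88.1)
im,d,p=cam('wrist'); W=pts(d,p); save('w4.png',im)
"
```

```text
row [[-2.8, 1.7, 109.5], [-0.3]] psi 87.8 j6 0.32 j1 0.28
```

View pics/w4.png

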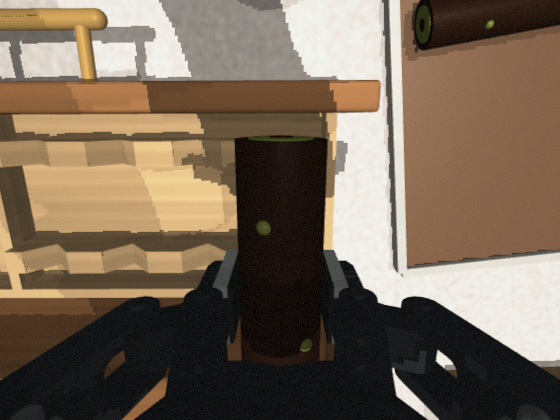

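The roll is in the gripper, seen at columns 236–326 above notch 3, and aligned with the drawer. Lowering.

Request:
step_arm:
  rows:
    - [[-3,2,0],0]
    - [[-3,2,40],0]
    - [[-3,2,80],0]
    - [[-3,2,95],0]
    - [[-3,2,102],0]
    - [[-3,2,106],0]
    - [[-3,2,108],0]
    - [[-3,2,109],0]
    - [[-3,2,109],0]
    - [[-3,2,109],0]

```text
clock: 12.88
eef_pos: [0.5957, 0.1745, 0.1263]
tool_rot: [0.018, 1.0, 0.0, 0.0]
ft_force: [-0.6, 0.1, -1.3]
grip_width: 0.0334
grasp_force: 59.8
```

Request:
step_arm:
  rows:
    - [[0,0,1],0]
    - [[0,0,1],0]
    - [[0,0,1],0]

```text
clock: 13.25
eef_pos: [0.5958, 0.1746, 0.1259]
tool_rot: [0.018, 1.0, 0.0, 0.001]
ft_force: [-1.7, -1.6, 6.2]
grip_width: 0.033
grasp_force: 60.5
```

Request:
step_arm:
  rows:
    - [[0,0,1],0]
    - [[0,0,1],0]
    - [[0,0,1],0]

```text
clock: 13.62
eef_pos: [0.5965, 0.1745, 0.1259]
tool_rot: [0.018, 1.0, 0.0, 0.002]
ft_force: [-1.5, -1.5, 9.2]
grip_width: 0.033
grasp_force: 60.8
```

The roll has touched down at the expected height, so it is seated. Releasing.

Request:
step_arm:
  rows:
    - [[0,0,0],0]
    - [[0,0,0],0]
    - [[0,0,0],0]
  claw: -0.15

```text
clock: 14.0
eef_pos: [0.5953, 0.1745, 0.1234]
tool_rot: [0.018, 1.0, -0.0, -0.0]
ft_force: [-0.3, -1.0, -0.2]
grip_width: 0.0491
grasp_force: 0.0
```

Request:
step_arm:
  rows:
    - [[0,0,-20],0]
    - [[0,0,-70],0]
    - [[0,0,-120],0]
    - [[0,0,-120],0]

```text
clock: 14.5
eef_pos: [0.5979, 0.1752, 0.2492]
tool_rot: [0.018, 1.0, 0.002, 0.005]
ft_force: [-0.3, 0.4, -0.1]
grip_width: 0.049
grasp_force: 0.0
```

```bash
cat >> h.py <<'E'
def notches(W):
    """in chest-local axes: what lies above the rails"""
    q=W[...,:2]*1000-np.array([500,10]); a=np.radians(-1.9)
    lx=q[...,0]*np.cos(a)+q[...,1]*np.sin(a); ly=-q[...,0]*np.sin(a)+q[...,1]*np.cos(a)
    for k in range(4):
        m=(abs(ly-(-19+62*k))<30)&(lx>10)&(lx<165)&(W[...,2]>.068)&(W[...,2]<.1)
        if m.sum()>150: print('notch',k,m.sum(),'local x',np.percentile(lx[m],[2,98]).round(1),'y',np.percentile(ly[m],[3,50,97]).round(1),'ztop',round(float(np.percentile(W[m][:,2],90))*1000,1))
E
python3 - <<'E'
from h import *
im,d,p=cam('wrist'); W=pts(d,p); notches(W); print(bot.get_obs()['eef_pos'])
plan(456.2,341.3,160,7.9);plan(456.2,341.3,31,7.9)
it,dt,pt=cam('top'); Wt=pts(dt,pt); rolls(Wt,it,(.3,.7,.23,.46))
E
```

```text
notch 3 7412 local x [ 18.2 149. ] y [151.7 167.9 183.7] ztop 82.6
[0.5966559  0.17486477 0.24623542]
row [[146.4, 161.3, 31.8], [80.1]] psi 88.0 j6 0.32 j1 0.29
row [[147.1, 161.1, 160.8], [80.1]] psi 88.0 j6 0.32 j1 0.29
roll px [189 223] rect 457.7 338.7 [ 34. 121.] ridge [458.5 337.8  45.6] closing yaw 8.1 rgb [21. 11.  6.]
roll px [188 245] rect 381.8 342.9 [ 32. 118.] ridge [381.9 343.3  46.1] closing yaw 1.6 rgb [20. 11.  6.]
```

Request:
step_arm:
  rows:
    - [[146,161,0],80]
    - [[146,161,0],80]
    - [[146,161,0],80]
    - [[146,161,0],80]
    - [[146,161,0],80]
    - [[146,161,0],80]
    - [[146,161,0],80]
    - [[147,161,40],80]
    - [[147,161,90],80]
    - [[147,161,125],80]
  claw: -0.4

```text
clock: 15.85
eef_pos: [0.4521, 0.339, 0.1145]
tool_rot: [0.656, 0.755, -0.003, -0.001]
ft_force: [0.1, -1.3, 0.6]
grip_width: 0.0597
grasp_force: 0.0
```

```bash
python3 -c "
from h import *
plan(456.2,341.3,31,7.9)"
```

```text
row [[1.8, 4.5, 29.5], [0.1]] psi 8.0 j6 2.08 j1 0.64
```

Request:
step_arm:
  rows:
    - [[2,4,5],0]
    - [[2,4,20],0]
    - [[2,4,30],0]
    - [[2,4,30],0]

```text
clock: 16.35
eef_pos: [0.4578, 0.343, 0.0886]
tool_rot: [0.656, 0.754, -0.0, -0.0]
ft_force: [0.7, 0.3, 0.3]
grip_width: 0.06
grasp_force: 0.0
```

Request:
step_arm:
  rows:
    - [[0,0,0],0]
    - [[0,0,0],0]
    - [[0,0,0],0]
    - [[0,0,0],0]
  claw: 1

```text
clock: 16.85
eef_pos: [0.4586, 0.3435, 0.0901]
tool_rot: [0.656, 0.754, 0.001, 0.0]
ft_force: [-0.9, -0.3, 5.6]
grip_width: 0.0329
grasp_force: 60.1
```

Request:
step_arm:
  rows:
    - [[0,0,-20],0]
    - [[0,0,-60],0]
    - [[0,0,-120],0]
    - [[0,0,-150],0]
    - [[0,0,-150],0]

```text
clock: 17.48
eef_pos: [0.4592, 0.344, 0.2417]
tool_rot: [0.656, 0.754, 0.003, 0.001]
ft_force: [-0.0, -0.2, -2.3]
grip_width: 0.0331
grasp_force: 59.8
```

```bash
python3 -c "
from h import *
plan(592.4,112,180,88.1)"
```

```text
row [[-248.3, 99.7, 7.5], [-80.1]] psi 8.0 j6 2.07 j1 0.64
```

Request:
step_arm:
  rows:
    - [[-248,100,5],-80]
    - [[-248,100,5],-80]
    - [[-248,100,5],-80]
    - [[-248,100,5],-80]
    - [[-248,100,5],-80]
    - [[-248,100,5],-80]
    - [[-248,100,5],-80]
    - [[-248,100,5],-80]
    - [[-248,100,5],-80]
    - [[-248,100,5],-80]
    - [[-248,100,5],-80]

```text
clock: 18.85
eef_pos: [0.5912, 0.1114, 0.2334]
tool_rot: [0.018, 1.0, -0.0, -0.0]
ft_force: [-0.0, 0.0, -0.8]
grip_width: 0.0327
grasp_force: 59.9
```

```bash
python3 -c "
from h import *
plan(592.4,112,129.3,88.1,False)"
```

```text
row [[-1.3, 0.6, 104.1], [-0.2]] psi 87.9 j6 0.22 j1 0.19
```

Request:
step_arm:
  rows:
    - [[-1,1,30],0]
    - [[-1,1,65],0]
    - [[-1,1,90],0]
    - [[-1,1,98],0]
    - [[-1,1,102],0]
    - [[-1,1,105],0]
    - [[-1,1,105],0]
    - [[-1,1,106],0]
    - [[-1,1,106],0]

```text
clock: 19.98
eef_pos: [0.593, 0.1125, 0.1294]
tool_rot: [0.018, 1.0, 0.0, 0.001]
ft_force: [-0.8, -0.9, 5.1]
grip_width: 0.0327
grasp_force: 60.5
```

Request:
step_arm:
  rows:
    - [[0,0,1],0]
    - [[0,0,1],0]

```text
clock: 20.23
eef_pos: [0.5936, 0.1125, 0.1293]
tool_rot: [0.018, 1.0, 0.0, 0.002]
ft_force: [-1.5, 0.0, 8.9]
grip_width: 0.0332
grasp_force: 61.0
```

Request:
step_arm:
  rows:
    - [[0,0,0],0]
    - [[0,0,0],0]
    - [[0,0,0],0]
  claw: -0.12

```text
clock: 20.6
eef_pos: [0.5923, 0.1123, 0.1265]
tool_rot: [0.018, 1.0, -0.0, -0.0]
ft_force: [0.8, -0.4, 0.2]
grip_width: 0.0477
grasp_force: 0.0
```

Request:
step_arm:
  rows:
    - [[0,0,-20],0]
    - [[0,0,-70],0]
    - [[0,0,-120],0]
    - [[0,0,-120],0]

```text
clock: 21.1
eef_pos: [0.5949, 0.1128, 0.252]
tool_rot: [0.018, 1.0, 0.001, 0.005]
ft_force: [1.1, -0.3, -0.1]
grip_width: 0.048
grasp_force: 0.0
```

Run:
```python
from h import *
im,d,p=cam('wrist'); W=pts(d,p); notches(W)
plan(380.7,347,160,2.2)
```

```text
notch 2 7131 local x [ 31.7 148.7] y [ 89.8 105.6 121.6] ztop 82.7
notch 3 6189 local x [ 32.7 132.9] y [151.2 165.  182.1] ztop 82.7
row [[221.3, 226.6, 34.3], [85.8]] psi 88.0 j6 0.22 j1 0.19
```

Request:
step_arm:
  rows:
    - [[221,226,0],85.8]
    - [[221,226,0],85.8]
    - [[221,226,0],85.8]
    - [[221,226,0],85.8]
    - [[221,226,0],85.8]
    - [[221,226,0],85.8]
    - [[221,226,0],85.8]
    - [[221,226,0],85.8]
    - [[221,227,50],85.8]
    - [[221,227,100],85.8]
    - [[221,227,120],85.8]
    - [[221,227,120],85.8]
  claw: -0.5

```text
clock: 22.65
eef_pos: [0.3776, 0.3452, 0.1235]
tool_rot: [0.694, 0.72, -0.004, -0.0]
ft_force: [0.1, -0.1, -0.2]
grip_width: 0.0639
grasp_force: 0.0
```

```bash
python3 -c "
from h import *
plan(380.7,347,31,2.2)"
```

```text
row [[1.9, 3.4, 38.5], [-0.0]] psi 2.2 j6 2.27 j1 0.74
```

Request:
step_arm:
  rows:
    - [[1,3,5],0]
    - [[1,3,25],0]
    - [[1,3,39],0]
    - [[1,3,39],0]
    - [[1,3,39],0]

```text
clock: 23.28
eef_pos: [0.383, 0.3485, 0.0885]
tool_rot: [0.694, 0.72, 0.001, 0.0]
ft_force: [0.3, 0.4, 0.1]
grip_width: 0.0643
grasp_force: 0.0
```

Request:
step_arm:
  rows:
    - [[0,0,0],0]
    - [[0,0,0],0]
    - [[0,0,0],0]
    - [[0,0,0],0]
    - [[0,0,0],0]
  claw: 1

```text
clock: 23.9
eef_pos: [0.383, 0.3486, 0.0888]
tool_rot: [0.694, 0.72, 0.001, 0.0]
ft_force: [-0.8, -0.2, 5.6]
grip_width: 0.0332
grasp_force: 59.6
```

Request:
step_arm:
  rows:
    - [[0,0,-20],0]
    - [[0,0,-60],0]
    - [[0,0,-120],0]
    - [[0,0,-150],0]
    - [[0,0,-150],0]

```text
clock: 24.52
eef_pos: [0.3837, 0.3492, 0.2404]
tool_rot: [0.694, 0.72, 0.003, 0.0]
ft_force: [-0.0, 0.2, -1.1]
grip_width: 0.0327
grasp_force: 59.9
```

```bash
python3 -c "
from h import *
plan(590.4,50,180,88.1)"
```

```text
row [[-306.8, 195.3, 6.1], [-85.9]] psi 2.2 j6 2.27 j1 0.74
```

Request:
step_arm:
  rows:
    - [[-307,195,4],-86]
    - [[-307,195,4],-86]
    - [[-307,195,4],-86]
    - [[-307,195,4],-86]
    - [[-307,195,4],-86]
    - [[-307,195,4],-86]
    - [[-307,195,4],-86]
    - [[-307,195,4],-86]
    - [[-307,195,4],-86]
    - [[-307,195,4],-86]
    - [[-307,195,4],-86]
    - [[-307,195,4],-86]

```text
clock: 26.02
eef_pos: [0.5888, 0.0489, 0.2334]
tool_rot: [0.016, 1.0, -0.0, -0.0]
ft_force: [-0.6, 0.1, -1.1]
grip_width: 0.0331
grasp_force: 59.9
```

```bash
python3 -c "
from h import *
plan(590.4,50,128,88.1,False)"
```

```text
row [[-1.6, 1.1, 105.4], [0.0]] psi 88.1 j6 0.12 j1 0.08
```

Request:
step_arm:
  rows:
    - [[-1,1,30],0]
    - [[-1,1,65],0]
    - [[-1,1,90],0]
    - [[-1,1,99],0]
    - [[-1,1,103],0]
    - [[-1,1,106],0]
    - [[-1,1,106],0]
    - [[-1,1,107],0]
    - [[-1,1,107],0]

```text
clock: 27.15
eef_pos: [0.5909, 0.0502, 0.1283]
tool_rot: [0.016, 1.0, 0.001, 0.001]
ft_force: [-0.9, 2.1, 5.3]
grip_width: 0.0326
grasp_force: 60.5
```

Request:
step_arm:
  rows:
    - [[0,0,1],0]
    - [[0,0,1],0]

```text
clock: 27.4
eef_pos: [0.5912, 0.0503, 0.128]
tool_rot: [0.016, 1.0, 0.001, 0.002]
ft_force: [-1.9, 2.6, 9.6]
grip_width: 0.0332
grasp_force: 61.0
```

Request:
step_arm:
  rows:
    - [[0,0,0],0]
    - [[0,0,0],0]
    - [[0,0,0],0]
  claw: -0.12

```text
clock: 27.78
eef_pos: [0.5898, 0.0495, 0.1254]
tool_rot: [0.016, 1.0, -0.0, -0.0]
ft_force: [-0.5, 0.2, -0.0]
grip_width: 0.0479
grasp_force: 0.0
```

Request:
step_arm:
  rows:
    - [[0,0,-20],0]
    - [[0,0,-70],0]
    - [[0,0,-130],0]
    - [[0,0,-190],0]
    - [[0,0,-190],0]

```text
clock: 28.4
eef_pos: [0.5923, 0.0498, 0.3222]
tool_rot: [0.016, 1.0, 0.001, 0.006]
ft_force: [0.8, 0.3, -0.2]
grip_width: 0.0474
grasp_force: 0.0
```

Run:
```python
from h import *
im,d,p=cam('wrist'); W=pts(d,p); notches(W)
plan(550,-340,330,88.1,False)
```

```text
notch 1 4517 local x [ 31.9 147.8] y [28.  43.9 59.8] ztop 82.6
notch 2 4555 local x [ 32.  149.1] y [ 89.3 103.2 120.5] ztop 82.7
notch 3 4636 local x [ 32.8 150.1] y [151.1 163.  181.1] ztop 82.8
row [[28.6, -390.8, -11.7], [0.1]] psi 88.2 j6 0.12 j1 0.08
```

All three rolls are seated, with tops at 82.6–82.8 mm and centres on the notches. Next the slab.

Request:
step_arm:
  rows:
    - [[29,-391,-12],0]
    - [[29,-391,-12],0]
    - [[29,-391,-12],0]
    - [[29,-391,-12],0]
    - [[29,-391,-12],0]
    - [[29,-391,-12],0]
    - [[29,-391,-12],0]
    - [[29,-391,-12],0]
    - [[29,-391,-12],0]
  claw: -0.2

```text
clock: 29.58
eef_pos: [0.5488, -0.3385, 0.327]
tool_rot: [0.015, 1.0, 0.001, -0.001]
ft_force: [0.4, 0.2, -0.2]
grip_width: 0.0512
grasp_force: 0.0
```

```bash
cat >> h.py <<'E'
def corks(W,im,box,z0=.078,z1=.1):
    X,Y,Z=[W[...,i] for i in range(3)]; x0,x1,y0,y1=box
    m=((X>x0)&(X<x1)&(Y>y0)&(Y<y1)&(Z>z0)&(Z<z1)).astype(np.uint8)
    m=cv2.morphologyEx(m,cv2.MORPH_OPEN,np.ones((3,3)))
    n,l,s,c=cv2.connectedComponentsWithStats(m)
    for i in range(1,n):
        if s[i][4]<15: continue
        w=W[l==i]; r=cv2.minAreaRect((w[:,:2]*1000).astype(np.float32))
        u=np.linalg.svd(w[:,:2]-w[:,:2].mean(0),full_matrices=False)[2][0]
        print('top px',np.round(c[i]).astype(int),s[i][4],'rect',np.round(r[0],1),np.round(r[1]),'mean',np.round(w.mean(0)*1000,1),'closing yaw',round((np.degrees(np.arctan2(u[1],u[0])))%180-90,1),'rgb',np.round(im[l==i].mean(0)))
E
python3 - <<'E'
from h import *
im,d,p=cam('wrist'); W=pts(d,p); save('w5.png',im); print(bot.get_obs()['eef_pos'])
corks(W,im,(.3,.55,-.46,-.24))
it,dt,pt=cam('top'); Wt=pts(dt,pt); print('top'); corks(Wt,it,(.3,.7,-.46,-.24))
E
```

```text
[ 0.54896058 -0.33824022  0.32745929]
top px [269  88] 850 rect [ 458.5 -345.4] [27. 27.] mean [ 458.6 -345.2   88.2] closing yaw -52.0 rgb [71. 53. 37.]
top px [277 178] 965 rect [ 537.1 -340.9] [25. 38.] mean [ 538.1 -341.    82.5] closing yaw 0.6 rgb [90. 91. 86.]
top
top px [394 161] 79 rect [ 647.5 -377.8] [16. 57.] mean [ 646.9 -376.9   88.2] closing yaw 14.6 rgb [42. 22. 11.]
top px [386 191] 52 rect [ 545.7 -346.2] [25. 28.] mean [ 545.3 -345.6   84.9] closing yaw 71.9 rgb [52. 51. 45.]
```

View pics/w5.png

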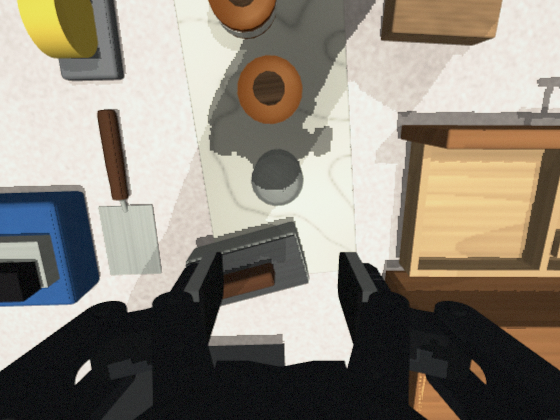

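The wrist view shows jars at (269,88) and (243,5), the shaker at (277,178), and the caddy grip around (248,282). The top camera puts the caddy's grip near (647,-377), so it has been knocked aside. Measuring it from the wrist.

Run:
```python
from h import *
im,d,p=cam('wrist'); W=pts(d,p); X,Y,Z=[W[...,i] for i in range(3)]
corks(W,im,(.57,.72,-.43,-.28),.075,.1)
m=(X>.56)&(X<.74)&(Y>-.46)&(Y<-.27)&(Z>.05)&(Z<.07)
r=cv2.minAreaRect((W[m][:,:2]*1000).astype(np.float32)); print('lid',m.sum(),r)
print(bot.trace('caddy','wrist')[0]['uv'])
plan(458.5,-345.3,74,88.1)
```

```text
top px [249 281] 956 rect [ 644.4 -373.7] [16. 53.] mean [ 642.5 -372.6   86. ] closing yaw 14.8 rgb [77. 51. 35.]
lid 3539 ((620.8844604492188, -377.83941650390625), (107.45188903808594, 134.61935424804688), 14.209383010864258)
[258.7, 259.6]
row [[90.4, -9.5, 200.2], [0.2]] psi 88.3 j6 -0.52 j1 -0.55
```

```bash
python3 -c "
from h import *
plan(641,-357,140,14.7)"
```

```text
row [[-92.4, -15.8, 134.2], [73.6]] psi 88.3 j6 -0.52 j1 -0.55
```

Request:
step_arm:
  rows:
    - [[-92,-16,60],73.6]
    - [[-92,-16,60],73.6]
    - [[-92,-16,60],73.6]
    - [[-92,-16,60],73.6]
    - [[-92,-16,60],73.6]
    - [[-92,-16,60],73.6]
    - [[-92,-16,60],73.6]
    - [[-92,-16,100],73.6]
    - [[-92,-16,134],73.6]
    - [[-92,-16,134],73.6]
    - [[-92,-16,134],73.6]
  claw: 0.0

```text
clock: 31.15
eef_pos: [0.6408, -0.3588, 0.1956]
tool_rot: [0.611, 0.791, 0.0, 0.001]
ft_force: [0.0, -0.0, 1.6]
grip_width: 0.0426
grasp_force: 0.0
```

Run:
```python
from h import *
im,d,p=cam('wrist'); W=pts(d,p); save('w6.png',im); o=bot.get_obs(); print(o['eef_pos'],o['joint_pos'].round(2),np.hypot(*o['eef_pos'][:2]))
corks(W,im,(.57,.72,-.43,-.28),.08,.1); plan(641,-357,82,14.7)
```

```text
[ 0.64106554 -0.3591554   0.19643803] [-0.51  0.78  0.6   1.39 -0.    0.81] 0.7348180891121563
top px [282 266] 2690 rect [ 646.2 -376.8] [16. 60.] mean [ 645.5 -374.5   87.8] closing yaw 14.6 rgb [50. 34. 23.]
row [[2.3, 0.3, 60.4], [-0.1]] psi 14.6 j6 0.81 j1 -0.51
```

View pics/w6.png

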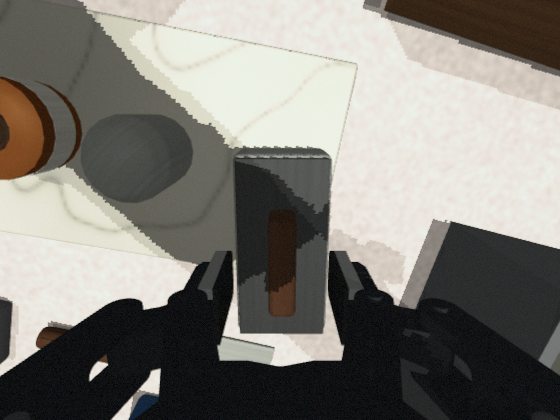

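Reach is fine. The grip at (282,266) is centred between the fingers, with its middle at (646,-377).

```bash
python3 -c "
from h import *
plan(643,-365,82,14.7)"
```

```text
row [[-6.0, 0.2, 60.5], [-0.1]] psi 14.6 j6 0.81 j1 -0.51
```

Request:
step_arm:
  rows:
    - [[-6,0,15],0]
    - [[-6,0,35],0]
    - [[-6,0,50],0]
    - [[-6,0,58],0]
    - [[-6,0,60],0]
    - [[-6,0,60],0]
    - [[-6,0,60],0]

```text
clock: 32.08
eef_pos: [0.6419, -0.3651, 0.1349]
tool_rot: [0.612, 0.791, 0.0, 0.001]
ft_force: [-0.6, 0.1, -0.5]
grip_width: 0.0427
grasp_force: 0.0
```

```bash
python3 -c "
from h import *
plan(643,-365,82,14.7)"
```

```text
row [[-0.2, 1.1, -1.1], [-0.1]] psi 14.6 j6 0.8 j1 -0.52
```

Request:
step_arm:
  rows:
    - [[0,1,-1],0]
    - [[0,1,-1],0]
    - [[0,1,-1],0]
    - [[0,1,-1],0]
    - [[0,1,-1],0]
  claw: 1

```text
clock: 32.7
eef_pos: [0.6429, -0.3647, 0.1357]
tool_rot: [0.612, 0.791, 0.0, 0.001]
ft_force: [1.3, 0.5, 4.9]
grip_width: 0.0146
grasp_force: 59.1
```

Request:
step_arm:
  rows:
    - [[0,0,-5],0]
    - [[0,0,-15],0]
    - [[0,0,-40],0]
    - [[0,0,-80],0]
    - [[0,0,-115],0]
    - [[0,0,-115],0]

```text
clock: 33.45
eef_pos: [0.6437, -0.3655, 0.2543]
tool_rot: [0.612, 0.791, 0.0, 0.004]
ft_force: [0.1, 0.4, -2.6]
grip_width: 0.0146
grasp_force: 58.9
```

Run:
```python
from h import *
im,d,p=cam('wrist'); W=pts(d,p); X,Y,Z=[W[...,i] for i in range(3)]; save('w7.png',im)
o=bot.get_obs(); e=o['eef_pos']; print(e,o['grip_width'])
# lid plane tilt
m=(abs(X-e[0])<.09)&(abs(Y-e[1])<.09)&(Z<e[2]-.05)&(Z>e[2]-.105)
print(m.sum()); w=W[m]; A=np.c_[w[:,:2]-e[:2],np.ones(len(w))]; 
for _ in range(3):
    c=np.linalg.lstsq(A,w[:,2],rcond=None)[0]; k=abs(A@c-w[:,2])<.008; w,A=w[k],A[k]
r=cv2.minAreaRect((w[:,:2]*1000).astype(np.float32)); print('tilt',np.degrees(c[:2]).round(1),'z',e[2]-c[2],r,r[0]-e[:2]*1000)
plan(*L(69,-92),200,88.1)
```

```text
[ 0.64289178 -0.36502118  0.25119915] 0.01471222137797253
15508
tilt [ 1.1 -2.7] z 0.07154337976601488 ((643.0140380859375, -363.6628112792969), (62.149803161621094, 95.50587463378906), 14.108845710754395) [0.1222563  1.35837148]
row [[291.1, -4.0, -3.4], [-73.5]] psi 14.6 j6 0.8 j1 -0.52
```

```bash
python3 -c "
from h import *
plan(*L(76.5,-92),225,88.1)"
```

```text
row [[288.9, 3.3, -28.4], [-73.5]] psi 14.6 j6 0.8 j1 -0.52
```

View pics/w7.png

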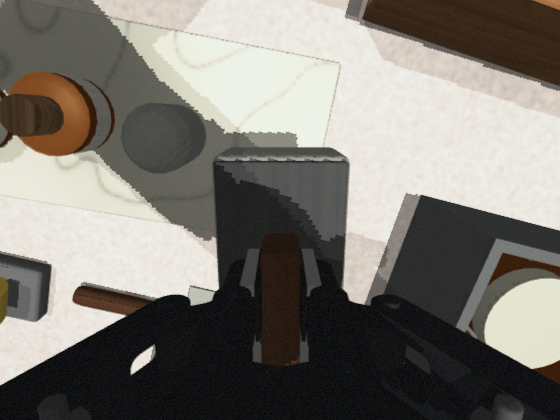

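The caddy hangs level by its grip at (280,300). Carrying it to the bay half next to the partition.

Request:
step_arm:
  rows:
    - [[0,3,-28],0]
    - [[289,3,-28],-73.5]
    - [[289,3,-28],-73.5]
    - [[289,3,-28],-73.5]
    - [[289,3,-28],-73.5]
    - [[289,3,-28],-73.5]
    - [[289,3,-28],-73.5]
    - [[289,3,-28],-73.5]
    - [[289,3,-28],-73.5]
    - [[289,3,-28],-73.5]
    - [[289,3,-28],-73.5]

```text
clock: 34.88
eef_pos: [0.5725, -0.0844, 0.2772]
tool_rot: [0.018, 1.0, 0.0, -0.001]
ft_force: [0.3, -0.3, -2.3]
grip_width: 0.0145
grasp_force: 59.0
```

Run:
```python
from h import *
plan(*L(76.5,-92),145,88.1,False)
im,d,p=cam('wrist'); save('w8.png',im); W=pts(d,p)
q=W[...,:2]*1000-np.array([500,10]); a=np.radians(-1.9); z=W[...,2]
lx=q[...,0]*np.cos(a)+q[...,1]*np.sin(a); ly=-q[...,0]*np.sin(a)+q[...,1]*np.cos(a)
e=bot.get_obs()['eef_pos']; print(e)
m=(z>e[2]-.09)&(z<e[2]-.055)&(lx>-10)&(lx<150)&(ly<-40)&(ly>-150)
print('lid ly',np.percentile(ly[m],[1,50,99]),'lx',np.percentile(lx[m],[1,99]),np.median(z[m]))
for u in (30,40): 
    s=m&(abs(lx-u)<6); print(u,np.percentile(ly[s],[2,98]) if s.sum()>20 else 0)
pw=(z>.04)&(z<.056)&(lx>25)&(lx<60); h,b=np.histogram(ly[pw],bins=np.arange(-206,-40,4)); print([(int(x),int(c)) for x,c in zip(b,h) if c>20])
```

```text
row [[-1.1, -0.1, 132.2], [-0.1]] psi 88.0 j6 -0.11 j1 -0.15
[ 0.57257079 -0.08439852  0.27746617]
lid ly [-121.65389082  -91.61885668  -61.82658223] lx [ 25.12251031 123.38929102] 0.20193388885503571
30 [-119.62676876  -63.65978782]
40 [-119.86235212  -63.53005556]
[(-202, 142), (-198, 190), (-194, 162), (-58, 54), (-54, 56)]
```

Request:
step_arm:
  rows:
    - [[-1,0,40],0]
    - [[-1,0,80],0]
    - [[-1,0,105],0]
    - [[-1,0,118],0]
    - [[-1,0,125],0]
    - [[-1,0,129],0]
    - [[-1,0,131],0]
    - [[-1,0,131],0]
    - [[-1,0,131],0]

```text
clock: 36.05
eef_pos: [0.574, -0.0842, 0.1474]
tool_rot: [0.017, 1.0, -0.0, 0.0]
ft_force: [-0.2, -0.1, -1.4]
grip_width: 0.0148
grasp_force: 59.0
```

Request:
step_arm:
  rows:
    - [[0,0,1],0]
    - [[0,0,2],0]
    - [[0,0,2],0]

```text
clock: 36.42
eef_pos: [0.5736, -0.0842, 0.1448]
tool_rot: [0.017, 1.0, 0.0, -0.0]
ft_force: [-0.4, -0.0, -2.6]
grip_width: 0.015
grasp_force: 59.0
```

Request:
step_arm:
  rows:
    - [[0,0,1],0]
    - [[0,0,2],0]
    - [[0,0,2],0]

```text
clock: 36.8
eef_pos: [0.5739, -0.0841, 0.1436]
tool_rot: [0.017, 1.0, 0.0, 0.0]
ft_force: [-1.9, 1.6, 4.1]
grip_width: 0.0151
grasp_force: 59.7
```

Request:
step_arm:
  rows:
    - [[0,0,0],0]
    - [[0,0,0],0]
    - [[0,0,0],0]
  claw: 0.3

```text
clock: 37.17
eef_pos: [0.5738, -0.0842, 0.1428]
tool_rot: [0.017, 1.0, -0.0, 0.0]
ft_force: [-0.6, -0.8, -0.2]
grip_width: 0.0298
grasp_force: 0.0
```

Request:
step_arm:
  rows:
    - [[0,0,-20],0]
    - [[0,0,-60],0]
    - [[0,0,-110],0]
    - [[0,0,-110],0]

```text
clock: 37.67
eef_pos: [0.5762, -0.0846, 0.2579]
tool_rot: [0.017, 1.0, -0.001, 0.005]
ft_force: [0.6, 0.1, 0.2]
grip_width: 0.03
grasp_force: 0.0
```

```bash
cat >> h.py <<'E'
def bay(W,z0=.085,z1=.11):
    q=W[...,:2]*1000-np.array([500,10]); a=np.radians(-1.9); z=W[...,2]
    lx=q[...,0]*np.cos(a)+q[...,1]*np.sin(a); ly=-q[...,0]*np.sin(a)+q[...,1]*np.cos(a)
    m=((lx>22)&(lx<157)&(ly>-192)&(ly<-60)&(z>z0)&(z<z1)).astype(np.uint8)
    n,l,s,c=cv2.connectedComponentsWithStats(m)
    for i in range(1,n):
        k=l==i
        if s[i][4]>60: print('bay top',s[i][4],'lx',np.percentile(lx[k],[1,99]).round(),'ly',np.percentile(ly[k],[1,99]).round(),'z',round(float(np.median(z[k]))*1000,1))
E
python3 - <<'E'
from h import *
im,d,p=cam('wrist'); W=pts(d,p); bay(W); bay(W,.055,.08)
plan(458.5,-345.3,200,88.1)
it,dt,pt=cam('top'); Wt=pts(dt,pt); corks(Wt,it,(.3,.7,-.46,-.24))
E
```

```text
bay top 1772 lx [ 60. 118.] ly [-99. -84.] z 96.0
bay top 9441 lx [ 27. 149.] ly [-121.  -61.] z 68.2
row [[107.5, -264.7, 0.8], [-0.0]] psi 88.1 j6 -0.11 j1 -0.15
top px [386 191] 46 rect [ 545.8 -342.8] [25. 29.] mean [ 544.6 -344.8   85.1] closing yaw 54.5 rgb [97. 95. 84.]
top px [389 216] 44 rect [ 459.3 -348.1] [21. 21.] mean [ 459.7 -348.    88.2] closing yaw 56.6 rgb [97. 60. 30.]
top px [396 240] 53 rect [ 375.4 -367.6] [25. 24.] mean [ 375.9 -367.6   87.1] closing yaw 33.2 rgb [91. 56. 28.]
```

Request:
step_arm:
  rows:
    - [[107,-265,0],0]
    - [[107,-265,0],0]
    - [[107,-265,0],0]
    - [[107,-265,0],0]
    - [[107,-265,0],0]
    - [[107,-265,40],0]
    - [[107,-265,70],0]
    - [[107,-265,70],0]
    - [[107,-265,70],0]
  claw: -0.1

```text
clock: 38.9
eef_pos: [0.4579, -0.3453, 0.1829]
tool_rot: [0.017, 1.0, 0.0, -0.0]
ft_force: [0.6, 0.3, 0.6]
grip_width: 0.0472
grasp_force: 0.0
```

Run:
```python
from h import *
im,d,p=cam('wrist'); W=pts(d,p); corks(W,im,(.3,.55,-.46,-.24))
plan(458.5,-345.3,82,88.1)
```

```text
top px [227  81] 3038 rect [ 375. -367.] [27. 27.] mean [ 375.  -366.7   88.1] closing yaw -41.4 rgb [73. 55. 39.]
top px [280 247] 2236 rect [ 458.1 -345.7] [27. 27.] mean [ 456.6 -345.6   87.6] closing yaw 86.2 rgb [70. 53. 37.]
top px [291 357] 696 rect [ 529.1 -341.3] [10. 32.] mean [ 529.5 -341.6   80.4] closing yaw 3.5 rgb [177. 180. 169.]
row [[-0.1, 0.4, 47.8], [-0.0]] psi 88.1 j6 -0.61 j1 -0.65
```

Request:
step_arm:
  rows:
    - [[0,0,20],0]
    - [[0,0,38],0]
    - [[0,0,47],0]
    - [[0,0,48],0]
    - [[0,0,48],0]

```text
clock: 39.58
eef_pos: [0.4583, -0.3457, 0.1359]
tool_rot: [0.017, 1.0, -0.0, 0.001]
ft_force: [0.5, 0.2, -0.4]
grip_width: 0.047
grasp_force: 0.0
```

Request:
step_arm:
  rows:
    - [[0,0,0],0]
    - [[0,0,0],0]
    - [[0,0,0],0]
    - [[0,0,0],0]
  claw: 1

```text
clock: 40.08
eef_pos: [0.4584, -0.3457, 0.136]
tool_rot: [0.017, 1.0, -0.001, 0.001]
ft_force: [-0.0, 1.1, 5.6]
grip_width: 0.0263
grasp_force: 59.2
```

Request:
step_arm:
  rows:
    - [[0,0,-5],0]
    - [[0,0,-20],0]
    - [[0,0,-60],0]
    - [[0,0,-110],0]
    - [[0,0,-150],0]
    - [[0,0,-150],0]

```text
clock: 40.83
eef_pos: [0.4592, -0.3465, 0.2896]
tool_rot: [0.017, 1.0, -0.003, 0.004]
ft_force: [1.1, -0.2, -3.3]
grip_width: 0.0265
grasp_force: 59.5
```

Run:
```python
from h import *
plan(*L(124,-159),280,88.1,False)
```

```text
row [[-152.7, 198.9, 9.6], [-0.0]] psi 88.1 j6 -0.61 j1 -0.65
```

Request:
step_arm:
  rows:
    - [[-153,199,5],0]
    - [[-153,199,5],0]
    - [[-153,199,5],0]
    - [[-153,199,5],0]
    - [[-153,199,5],0]
    - [[-153,199,5],0]
    - [[-153,199,5],0]

```text
clock: 41.7
eef_pos: [0.6164, -0.1529, 0.2793]
tool_rot: [0.018, 1.0, 0.0, -0.001]
ft_force: [-1.3, -0.1, -2.5]
grip_width: 0.0257
grasp_force: 59.7
```

Run:
```python
from h import *
plan(*L(124,-159),146,88.1,False)
```

```text
row [[-2.5, -0.0, 133.3], [-0.1]] psi 88.0 j6 -0.21 j1 -0.24
```

Request:
step_arm:
  rows:
    - [[-2,0,40],0]
    - [[-2,0,80],0]
    - [[-2,0,105],0]
    - [[-2,0,120],0]
    - [[-2,0,128],0]
    - [[-2,0,132],0]
    - [[-2,0,133],0]
    - [[-2,0,133],0]
    - [[-2,0,133],0]

```text
clock: 42.82
eef_pos: [0.6198, -0.1518, 0.1476]
tool_rot: [0.017, 1.0, -0.0, 0.001]
ft_force: [0.3, 0.7, -2.5]
grip_width: 0.0264
grasp_force: 59.8
```

Request:
step_arm:
  rows:
    - [[0,0,1],0]
    - [[0,0,2],0]
    - [[0,0,2],0]

```text
clock: 43.2
eef_pos: [0.6193, -0.1517, 0.1447]
tool_rot: [0.017, 1.0, 0.0, -0.0]
ft_force: [-0.6, -0.2, -2.8]
grip_width: 0.0261
grasp_force: 59.8
```

Request:
step_arm:
  rows:
    - [[0,0,1],0]
    - [[0,0,2],0]
    - [[0,0,2],0]

```text
clock: 43.58
eef_pos: [0.6198, -0.1518, 0.144]
tool_rot: [0.017, 1.0, -0.0, 0.001]
ft_force: [-1.6, 0.8, 4.5]
grip_width: 0.0265
grasp_force: 60.5
```

Request:
step_arm:
  rows:
    - [[0,0,0],0]
    - [[0,0,0],0]
    - [[0,0,0],0]
  claw: 0.05

```text
clock: 43.95
eef_pos: [0.6195, -0.1519, 0.1427]
tool_rot: [0.017, 1.0, -0.0, -0.0]
ft_force: [-0.4, 0.2, -0.3]
grip_width: 0.0409
grasp_force: 0.0
```

Request:
step_arm:
  rows:
    - [[0,0,-20],0]
    - [[0,0,-60],0]
    - [[0,0,-120],0]
    - [[0,0,-120],0]

```text
clock: 44.45
eef_pos: [0.6221, -0.1525, 0.2695]
tool_rot: [0.017, 1.0, -0.001, 0.006]
ft_force: [-0.0, -0.2, 0.1]
grip_width: 0.0405
grasp_force: 0.0
```

Run:
```python
from h import *
im,d,p=cam('wrist'); W=pts(d,p); bay(W)
plan(375,-367,200,88.1)
```

```text
bay top 2066 lx [ 61. 118.] ly [-100.  -84.] z 96.0
bay top 1119 lx [112. 138.] ly [-170. -144.] z 96.0
row [[238.6, -223.0, 11.0], [-0.0]] psi 88.1 j6 -0.21 j1 -0.24
```

Request:
step_arm:
  rows:
    - [[239,-223,0],0]
    - [[239,-223,0],0]
    - [[239,-223,0],0]
    - [[239,-223,0],0]
    - [[239,-223,0],0]
    - [[239,-223,0],0]
    - [[239,-223,50],0]
    - [[239,-223,80],0]
    - [[239,-223,80],0]
    - [[239,-223,80],0]
  claw: -0.1

```text
clock: 45.75
eef_pos: [0.3739, -0.3665, 0.1835]
tool_rot: [0.016, 1.0, -0.0, 0.0]
ft_force: [-0.1, -0.3, 1.1]
grip_width: 0.0466
grasp_force: 0.0
```

Run:
```python
from h import *
im,d,p=cam('wrist'); W=pts(d,p); corks(W,im,(.3,.5,-.46,-.24))
plan(375,-367,82,88.1)
```

```text
top px [279 247] 2227 rect [ 374.4 -367.1] [27. 27.] mean [ 372.9 -367.1   87.5] closing yaw 86.2 rgb [71. 53. 37.]
row [[-0.8, -0.0, 48.1], [0.0]] psi 88.1 j6 -0.74 j1 -0.78
```

Request:
step_arm:
  rows:
    - [[-1,0,20],0]
    - [[-1,0,38],0]
    - [[-1,0,47],0]
    - [[-1,0,48],0]
    - [[-1,0,48],0]

```text
clock: 46.42
eef_pos: [0.3745, -0.367, 0.1358]
tool_rot: [0.017, 1.0, -0.001, 0.001]
ft_force: [0.6, -0.7, 0.4]
grip_width: 0.0474
grasp_force: 0.0
```

Request:
step_arm:
  rows:
    - [[0,0,0],0]
    - [[0,0,0],0]
    - [[0,0,0],0]
    - [[0,0,0],0]
  claw: 1

```text
clock: 46.92
eef_pos: [0.3745, -0.3672, 0.1359]
tool_rot: [0.017, 1.0, -0.001, 0.001]
ft_force: [-0.2, -0.7, 5.5]
grip_width: 0.0263
grasp_force: 59.2
```

Request:
step_arm:
  rows:
    - [[0,0,-5],0]
    - [[0,0,-20],0]
    - [[0,0,-60],0]
    - [[0,0,-110],0]
    - [[0,0,-150],0]
    - [[0,0,-150],0]

```text
clock: 47.68
eef_pos: [0.3753, -0.3678, 0.2894]
tool_rot: [0.017, 1.0, -0.003, 0.003]
ft_force: [-0.1, -0.3, -3.0]
grip_width: 0.0258
grasp_force: 59.5
```

Run:
```python
from h import *
plan(*L(54,-159),285,88.1,False)
```

```text
row [[-165.9, 222.9, 4.1], [-0.0]] psi 88.1 j6 -0.74 j1 -0.78
```

Request:
step_arm:
  rows:
    - [[-166,223,0],0]
    - [[-166,223,0],0]
    - [[-166,223,0],0]
    - [[-166,223,0],0]
    - [[-166,223,0],0]
    - [[-166,223,0],0]
    - [[-166,223,0],0]
    - [[-166,223,0],0]

```text
clock: 48.68
eef_pos: [0.5466, -0.1503, 0.2845]
tool_rot: [0.018, 1.0, 0.0, -0.001]
ft_force: [0.3, -0.7, -2.9]
grip_width: 0.0262
grasp_force: 59.7
```

Run:
```python
from h import *
plan(*L(54,-158.5),146,88.1,False)
```

```text
row [[-2.2, 0.1, 138.5], [-0.1]] psi 88.0 j6 -0.23 j1 -0.27
```

Request:
step_arm:
  rows:
    - [[-1,0,40],0]
    - [[-1,0,85],0]
    - [[-1,0,110],0]
    - [[-1,0,125],0]
    - [[-1,0,133],0]
    - [[-1,0,137],0]
    - [[-1,0,138],0]
    - [[-1,0,138],0]
    - [[-1,0,138],0]

```text
clock: 49.8
eef_pos: [0.5488, -0.1494, 0.1475]
tool_rot: [0.017, 1.0, -0.0, 0.001]
ft_force: [0.0, -0.1, -2.2]
grip_width: 0.0263
grasp_force: 59.8
```

Request:
step_arm:
  rows:
    - [[0,0,1],0]
    - [[0,0,2],0]
    - [[0,0,2],0]

```text
clock: 50.18
eef_pos: [0.5484, -0.1493, 0.1447]
tool_rot: [0.017, 1.0, 0.0, -0.0]
ft_force: [0.0, 0.6, -1.9]
grip_width: 0.0262
grasp_force: 59.8
```

Request:
step_arm:
  rows:
    - [[0,0,1],0]
    - [[0,0,2],0]
    - [[0,0,2],0]

```text
clock: 50.55
eef_pos: [0.5488, -0.1495, 0.1439]
tool_rot: [0.017, 1.0, -0.0, 0.001]
ft_force: [-2.2, 1.2, 4.9]
grip_width: 0.0259
grasp_force: 60.6
```

Request:
step_arm:
  rows:
    - [[0,0,0],0]
    - [[0,0,0],0]
    - [[0,0,0],0]
  claw: 0.05

```text
clock: 50.92
eef_pos: [0.5485, -0.1494, 0.1427]
tool_rot: [0.017, 1.0, 0.0, -0.0]
ft_force: [0.5, -0.1, -0.6]
grip_width: 0.0406
grasp_force: 0.0
```

Request:
step_arm:
  rows:
    - [[0,0,-20],0]
    - [[0,0,-60],0]
    - [[0,0,-120],0]
    - [[0,0,-200],0]
    - [[0,0,-200],0]
    - [[0,0,-200],0]

```text
clock: 51.68
eef_pos: [0.5492, -0.1496, 0.3448]
tool_rot: [0.017, 1.0, -0.001, 0.002]
ft_force: [-0.2, 0.3, -0.0]
grip_width: 0.0405
grasp_force: 0.0
```

Run:
```python
from h import *
im,d,p=cam('wrist'); W=pts(d,p); bay(W); notches(W)
plan(461.7,12.5,220,-1.9)
```

```text
bay top 676 lx [41. 67.] ly [-171. -145.] z 96.1
bay top 1038 lx [ 60. 119.] ly [-99. -84.] z 95.9
bay top 616 lx [112. 138.] ly [-170. -144.] z 96.0
notch 1 3854 local x [ 31.8 148.9] y [26.9 37.2 55. ] ztop 82.7
notch 2 3986 local x [ 33.3 150.1] y [ 88.8  97.9 115.7] ztop 82.8
row [[92.3, 158.9, 68.7], [90.0]] psi 88.1 j6 -0.23 j1 -0.27
```

Everything in the drawer is level and in place. Back to the handle.

Request:
step_arm:
  rows:
    - [[92,159,0],90]
    - [[92,159,0],90]
    - [[92,159,0],90]
    - [[92,159,0],90]
    - [[92,159,0],90]
    - [[92,159,0],90]
    - [[92,159,0],90]
    - [[92,159,0],90]
    - [[92,159,0],90]
    - [[92,159,60],90]
    - [[92,159,100],90]
    - [[92,159,100],90]
  claw: 0.4

```text
clock: 53.22
eef_pos: [0.4584, 0.0125, 0.2382]
tool_rot: [0.719, 0.695, -0.004, -0.004]
ft_force: [0.2, 0.7, -0.1]
grip_width: 0.0259
grasp_force: 0.0
```

Run:
```python
from h import *
plan(461.7,12.5,90,-1.9)
im,d,p=cam('wrist'); save('w9.png',im); W=pts(d,p); X,Y,Z=[W[...,i] for i in range(3)]
h=(X>.43)&(X<.485)&(abs(Y-.03)<.02)&(Z>.08)&(Z<.105); print(np.median(W[h],0),W[h][:,0].min(),W[h][:,0].max())
```

```text
row [[0.2, 4.4, 94.2], [-0.0]] psi -1.9 j6 1.63 j1 0.03
[0.46952803 0.03051425 0.0948893 ] 0.46381758986093446 0.475581365060739
```

View pics/w9.png

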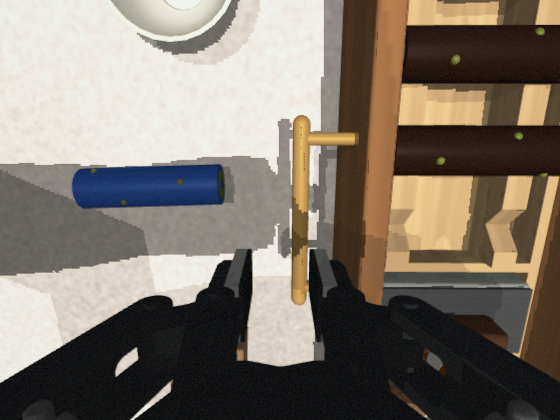

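The bar is at column 301. The drawer crept in by about 8 mm when the fingers opened wide after the pull, and everything was placed relative to that measured position. Gripping the handle at its present place.

Run:
```python
from h import *
plan(468.8,12.3,90,-1.9)
```

```text
row [[0.1, 9.1, 96.8], [-0.0]] psi -1.9 j6 1.63 j1 0.03
```

Request:
step_arm:
  rows:
    - [[0,9,0],0]
    - [[0,9,0],0]
    - [[0,9,35],0]
    - [[0,9,70],0]
    - [[0,9,90],0]
    - [[0,9,95],0]
    - [[0,9,95],0]

```text
clock: 54.15
eef_pos: [0.472, 0.0123, 0.1492]
tool_rot: [0.719, 0.695, 0.001, 0.001]
ft_force: [0.1, -0.4, 0.4]
grip_width: 0.0255
grasp_force: 0.0
```

Request:
step_arm:
  rows:
    - [[0,0,0],0]
    - [[0,0,0],0]
    - [[0,0,0],0]
    - [[0,0,0],0]
  claw: 1

```text
clock: 54.65
eef_pos: [0.4717, 0.0123, 0.1492]
tool_rot: [0.719, 0.695, 0.001, 0.001]
ft_force: [-1.0, -0.4, 6.0]
grip_width: 0.0087
grasp_force: 58.7
```

Request:
step_arm:
  rows:
    - [[0,3,0],0]
    - [[0,9,0],0]
    - [[0,18,0],0]
    - [[0,28,0],0]
    - [[0,38,0],0]
    - [[0,48,0],0]
    - [[0,58,0],0]
    - [[0,68,0],0]
    - [[0,77,0],0]
    - [[0,84,0],0]
    - [[0,88,0],0]
    - [[0,90,0],0]

```text
clock: 56.15
eef_pos: [0.5615, 0.0093, 0.1492]
tool_rot: [0.719, 0.695, 0.001, 0.001]
ft_force: [-1.9, -0.5, 5.8]
grip_width: 0.0084
grasp_force: 59.1
```

Request:
step_arm:
  rows:
    - [[0,3,0],0]
    - [[0,9,0],0]
    - [[0,17,0],0]
    - [[0,26,0],0]
    - [[0,35,0],0]
    - [[0,43,0],0]
    - [[0,50,0],0]
    - [[0,56,0],0]
    - [[0,59,0],0]
    - [[0,60,0],0]

```text
clock: 57.4
eef_pos: [0.6214, 0.0073, 0.1493]
tool_rot: [0.719, 0.695, 0.001, 0.001]
ft_force: [-1.8, -0.4, 6.3]
grip_width: 0.0088
grasp_force: 59.1
```

Request:
step_arm:
  rows:
    - [[0,2,0],0]
    - [[0,4,0],0]
    - [[0,6,0],0]
    - [[0,8,0],0]
    - [[0,8,0],0]

```text
clock: 58.02
eef_pos: [0.6295, 0.007, 0.1493]
tool_rot: [0.719, 0.695, 0.001, 0.001]
ft_force: [-0.3, 0.4, 5.2]
grip_width: 0.0087
grasp_force: 59.0
```

Request:
step_arm:
  rows:
    - [[0,2,0],0]
    - [[0,4,0],0]
    - [[0,6,0],0]
    - [[0,6,0],0]

```text
clock: 58.52
eef_pos: [0.6325, 0.0069, 0.1492]
tool_rot: [0.719, 0.695, -0.002, -0.002]
ft_force: [-9.7, 0.1, 11.5]
grip_width: 0.0091
grasp_force: 59.7
```

Request:
step_arm:
  rows:
    - [[0,2,0],0]
    - [[0,3,0],0]
    - [[0,3,0],0]
    - [[0,3,0],0]

```text
clock: 59.02
eef_pos: [0.6329, 0.0069, 0.1492]
tool_rot: [0.719, 0.695, -0.004, -0.004]
ft_force: [-16.8, 0.8, 16.7]
grip_width: 0.0088
grasp_force: 60.3
```

The drawer hit its stop at 632 mm, 170 mm from the open stop. Releasing.

Request:
step_arm:
  rows:
    - [[0,0,0],0]
    - [[0,-2,0],0]
    - [[0,-4,0],0]
    - [[0,-4,0],0]
  claw: 0.4

```text
clock: 59.52
eef_pos: [0.6328, 0.0069, 0.1483]
tool_rot: [0.719, 0.695, -0.001, -0.001]
ft_force: [-6.0, 0.1, 5.9]
grip_width: 0.0254
grasp_force: 4.2
```

Request:
step_arm:
  rows:
    - [[0,0,-15],0]
    - [[0,0,-50],0]
    - [[0,0,-110],0]
    - [[0,-50,-150],0]
    - [[0,-110,-150],0]
    - [[0,-170,-150],0]
    - [[0,-230,-150],0]
    - [[0,-280,-150],0]
    - [[0,-280,-150],0]

```text
clock: 60.65
eef_pos: [0.3515, 0.0163, 0.2989]
tool_rot: [0.719, 0.695, 0.001, 0.001]
ft_force: [1.0, 0.1, -0.9]
grip_width: 0.0259
grasp_force: 0.0
```

Run:
```python
from h import *
im,d,p=cam('top'); save('top9.png',im); W=pts(d,p); X,Y,Z=[W[...,i] for i in range(3)]
for y0 in (-.17,-.1,.1,.17):
    m=(abs(Y-y0)<.015)&(X>.6)&(X<.76)&(Z>.1); print(y0,round(float(np.nanmin(X[m])),4))
for n,k in [('shaker',2),('bowl',1),('carton',1),('spatula',1),('syrup',2),('tapeholder',1)]:
    for r in seg(n,'top',W,k): print(*r[:5])
```

```text
-0.17 0.6616
-0.1 0.6631
0.1 0.6705
0.17 0.671
shaker 0.55 [381, 194] rect [543, -340, 49, 48, 48]
shaker 0.18 [238, 243] rect [386, 184, 106, 94, 88]
bowl 0.66 [238, 245] rect [385, 180, 96, 98, 76]
carton 0.7 [338, 243] rect [380, -177, 101, 69, 86]
spatula 0.73 [437, 244] rect [370, -534, 64, 137, 89]
syrup 0.57 [133, 232] rect [425, 527, 65, 60, 58]
tapeholder 0.88 [437, 243] rect [370, -539, 73, 137, 88]
```

View pics/top9.png

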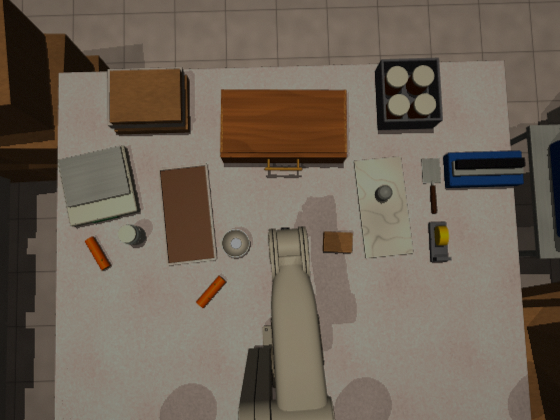

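The top view shows the drawer flush with the chest, the tray empty, only the shaker left on the slab, and the bystanders where they were. The blue rod is hidden under the arm. Handing in.

```bash
python3 -c "
from workcell import bot
print(bot.job_done())"
```

```text
the job is handed in; nothing more can be done
None
```

The job is handed in: three rolls seated in notches 1–3, both jars and the caddy upright in the bay, and the drawer pushed fully home. After I pulled it fully open, it crept in about 8 mm before restocking; nothing else was seen to move, though the arm hid the blue rod in the last picture.

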